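# Load the matching pipe flange on the welding turntable

## Robot

A 6-joint arm with a two-finger parallel gripper is mounted at the origin on a cart in front of the work surface, level with it; the furniture and walls round the work are solid. World frame = base frame: x ahead of the robot, y to its left, z up, the work surface at z = 0. Lengths are in mm, angles in degrees, forces in N, time in s.
With the tool pointing down it reaches from about 400 to 925 mm from the base axis. Payload 12.5 kg.
Tool frame: the origin (TCP) lies midway between the tips of the shut fingers; the grasp point (between the pads) lies r.pinch_z behind it (r.pinch_z is the distance from the TCP to the grasp point, in mm); z points along the fingers, x is the direction in which the jaws open and shut, and the axes are right-handed (so a half turn about z gives the same grasp; the last joint's range is limited). The gripper opens to 95 mm and grips with 3 to 60 N. Pads are 20 mm wide; open, the fingers measure 119 mm over their backs; the gripper's body (75 mm by 180 mm) begins 59 mm behind the grasp point.
Start: joints at [-81.165, 28.126, 89.318, -0, 62.55, -6.05], TCP at [160.577, -604.038, 214.661] pointing down, gripper open.
Joint ranges: [-177.58, 177.58], [-47.91, 125.51], [2.72, 160], [-65.01, 245.01], [3.68, 167.84], [-153.87, 153.87]. Speed limits (degrees/s): [127.2, 127.2, 159.86, 180, 180, 180].

## Interface

Orientations are given as a 3x3 rotation matrix whose columns are the frame's x, y, z axes.
In Python, from cell import r, eyes, find_in gives the robot as it stands. The module is installed in compiled form; this text tells all that it offers.
- The arm moves only by the tool servo_tool, never from a script. Its argument "rows" is text: rows parted by semicolons, each of 7 numbers parted by spaces: the turn, a rotation vector about the tool's x, y, z in degrees, then the shift along the tool's x, y, z in mm, then the closure in counts, from 0 (fully open) to 255 (shut). In form: ax ay az dx dy dz fingers; .... A call has 1 to 20 rows; each row is the pose to reach, as a shift and turn from the pose commanded when the call began, along the tool's axes at that moment; what a row does not reach only later rows make up. A row lasts 1/10 s, in which the tool goes at most 50 mm and 8.59 degrees, less where a joint would pass 70% of its speed; a pose out of reach is approached as far as the arm can. A call with a gripper value outside its range is refused whole. The fingers move at their own pace and stop on an object; the grip force is fixed at half the most. Time passes only in rows, so rows that repeat a pose let the fingers close. It gives the time, the measured TCP pose, the force and the opening at its end, in the units of the state.
- r.state(): the state, without advancing time (a new reading comes with each control period).
- eyes.capture(name): name is "side" or "top"; returns a dict with "frame" (420x560x3 uint8, red, green, blue), "fx", "fy", "cx", "cy" (pixels), "rvec" (rotation vector, rad) and "tvec" (3), from world to camera coordinates, as OpenCV has them. Camera axes: x right, y down, z forward; pixel columns grow to the right and rows downward; lengths in mm; the calibration is good to about 2 mm. A picture is of the moment at which its call begins. There is no depth.
- r.close_job(): hands the job in, once; it reports no verdict.
Trained networks look in a picture, given as the dict that the camera call returned (one of the last four; its "shot" number tells which), for a name from the list of things; names that differ only in an ending like _2 or _b are one class to them, and where a whole thing is asked for, a point or a joint stands for the part that bears it (a point fixed in the world has none). Each returns a list of dicts, best first, with "score" (0 to 1); they miss things now and then, are a little off and sometimes report something else, mostly with a low value. They report only what shows in the picture. A call takes as long as a camera call.
- find_in(picture, name): "at" ([column, row] in pixels, amid what is visible of it).
The state is a dict: "t": time; "qpos": joint angles; "dq": joint speeds; "tau": joint torques, N m; "eef_pos": TCP position; "tcp_rot": TCP orientation; "ft_force": force on the tool from outside, world axes, zero at the start; "torque": the same for the moment, N m; "width": finger opening in mm.
Only numpy, scipy, OpenCV 4.12 (cv2) and the standard library are available. Lean on these libraries where they do the work, as an engineer would, in place of code of your own. Each camera call takes 0.05 s, during which the arm holds its last target.

## Task

Three tacked pipe flanges lie beside the small welding turntable: pick the one whose bolt holes match the four studs of the turntable's faceplate and lower it over the studs, pipe upward, until it lies flat on the plate; do not drop it. Leave the other two flanges where they are, and set the turntable's speed selector three clicks clockwise from off, ready for the weld.

Things in the scene. Friction and masses are not known exactly. Their poses are not given: they have to be found in the camera images.
- flange_a_centre (a point): Flange A (all look alike but for the drilling): steel pipe flange lying flat, disc 90 mm across and 12 mm thick (incl. a 2 mm raised face underneath, 37 mm across), upright pipe 27 mm across on its middle, top 72 mm above the underside; 0.45 kg. Four 12 mm holes, even on a 66 mm circle. Point: on the pipe's axis, 36 mm above the underside; z up the pipe, x at one hole.
- flange_b_centre (a point): Flange B (all look alike but for the drilling): steel pipe flange lying flat, disc 90 mm across and 12 mm thick (incl. a 2 mm raised face underneath, 37 mm across), upright pipe 27 mm across on its middle, top 72 mm above the underside; 0.45 kg. Four 12 mm holes, even on a 50 mm circle. Point: on the pipe's axis, 36 mm above the underside; z up the pipe, x at one hole.
- flange_c_centre (a point): Flange C (all look alike but for the drilling): steel pipe flange lying flat, disc 90 mm across and 12 mm thick (incl. a 2 mm raised face underneath, 37 mm across), upright pipe 27 mm across on its middle, top 72 mm above the underside; 0.45 kg. Six 12 mm holes, even on a 66 mm circle. Point: on the pipe's axis, 36 mm above the underside; z up the pipe, x at one hole.
- stud_plate (a point): Centre of the top of the turntable's faceplate: fixed round steel plate, 120 mm across, 86 mm above the bench, on a grey housing. Four upright steel studs with rounded tips, 9 mm thick, 22 mm tall above the plate, stand even on a 66 mm circle; nothing else stands proud. z up, x at one stud.
- speed_grip (a point): Speed selector, a black knob on the control pod in front of the turntable, 150 mm from the plate's centre: upright bar 40 mm long, 13 mm thick, from 58 to 88 mm above the bench, on a 42 mm skirt; pod top at 46 mm. Point: on the knob's upright axis, 77 mm above the bench; x along the bar to its white pointer line, z up, turning with the knob.
- speed (a joint): Selector angle: 0 at off (the start, pointer at the round dot), growing clockwise seen from above, to a stop at 2.094. Detents (ticks on the panel) every 24 degrees = 0.419 rad: third click at 1.257. Turning takes about 0.06 N m; let go, it settles into the nearest detent.

How it is judged (in metres and radians):
At the end, for the whole second after the job is handed in: The flange with four holes on the 66 mm circle lies flat on the faceplate with the studs through its holes (centred within 4 mm, less than 2.5 mm off the plate, upright within 0.05 rad), and the speed selector stands at the third click from off (within 0.1 rad) (horizontal distance between flange_a_centre and stud_plate below 0.004 m and z of flange_a_centre in the frame of stud_plate below 0.0385 m and angle between flange_a_centre's own z axis and vertical below 0.05 rad and value of joint speed between 1.157 and 1.357 rad); the robot touches nothing.
It fails at once if the flange is dropped onto the turntable (falls freely from more than about 25 mm) (horizontal distance between flange_a_centre and stud_plate below 0.06 m and contact force between the fingers and flange_a below 0.1 N and linear speed of flange_a above 0.7 m/s).
It fails at once if one of the other two flanges is moved by more than 40 mm (distance of any of flange_b_centre, flange_c_centre from where it was at the start of the episode above 0.04 m).
It also fails if it takes over 48 s, if anything falls off the work surface, if the arm or the gripper's body presses on something with over 40 N, if the wrist force passes 120 N, or if a joint passes its speed limit or range.

## Working session

There is one attempt and no reset: what is moved stays moved. The work goes in short steps, Python scripts to look and compute and a tool call to move; the robot and the scene stay as the last step left them, time stands still between calls to the robot, and variables do not carry over. Pictures are saved under pics/ and viewed, and the job is handed in when it is done.

Besides the shell and the picture viewer there is one more tool, called after "Emit:" in YAML: its name, and indented under it one key for each argument. servo_tool: Moves the arm, as the interface text tells. Its arguments: {"type":"object","properties":{"rows":{"type":"string"}},"required":["rows"]}

```bash
mkdir -p pics; cat > h.py <<'E'
import numpy as np, cv2, json
from cell import r, eyes, find_in
def P(c):
    R=cv2.Rodrigues(np.array(c["rvec"],float))[0]; t=np.array(c["tvec"],float).reshape(3)
    K=np.array([[c["fx"],0,c["cx"]],[0,c["fy"],c["cy"]],[0,0,1.]])
    return K,R,t
def proj(c,X):
    K,R,t=P(c); p=(R@np.atleast_2d(X).T).T+t; p=p@K.T; return p[:,:2]/p[:,2:]
def onz(c,uv,z):
    K,R,t=P(c); d=R.T@np.linalg.inv(K)@np.array([uv[0],uv[1],1.]); o=-R.T@t
    return o+d*(z-o[2])/d[2]
def save(c,n): cv2.imwrite(f"pics/{n}.png",cv2.cvtColor(c["frame"],cv2.COLOR_RGB2BGR))
E
python3 - <<'E'
from h import *
print(r.pinch_z, r.state())
for n in("side","top"):
    c=eyes.capture(n); save(c,n+"0"); K,R,t=P(c); print(n,K[0],K[1],-R.T@t,R)
    for k in("flange_a_centre","stud_plate","speed_grip"):
        print(k,[(d["score"],d["at"]) for d in find_in(c,k)])
E
```

```text
18.8 {'t': 0.0, 'qpos': array([-8.11643400e+01,  2.81650117e+01,  8.93499543e+01, -7.95116708e-05,
        6.25493830e+01, -6.04902848e+00]), 'dq': array([ 0.00467734, -0.00742952,  0.0145472 ,  0.04093139, -0.00199426,
       -0.01290023]), 'tau': array([ 3.65299479e-05, -6.12649870e+01, -2.58188260e+01,  6.92402967e-02,
        4.81677102e-02, -1.14206009e-04]), 'eef_pos': array([ 160.54556694, -603.77722172,  214.05340668]), 'tcp_rot': array([[ 2.56875055e-01, -9.66444606e-01, -1.73726157e-04],
       [-9.66443976e-01, -2.56875087e-01,  1.10958393e-03],
       [-1.11697733e-03, -1.17127836e-04, -9.99999369e-01]]), 'ft_force': array([ 0.54612075, -0.06585152, -0.04112243]), 'torque': array([-0.03992459,  0.00729084,  0.03737656]), 'width': 94.89853068465585}
side [432.28830112   0.         272.53195864] [  0.         432.28830112 210.21718156] [ 328.82319371 -783.40662031  662.02656156] [[ 0.96304892 -0.26908237  0.01146581]
 [-0.17432737 -0.65523989 -0.73503106]
 [ 0.20529675  0.70587206 -0.67793649]]
flange_a_centre [(0.81, [275.0, 291.0])]
stud_plate [(0.7, [319.2, 174.1])]
speed_grip [(0.81, [249.9, 176.6])]
top [499.73976179   0.         283.63139209] [  0.         499.73976179 200.55536475] [ 449.46078187 -195.44208526  957.62996713] [[-0.01084403 -0.99972953 -0.02057386]
 [-0.99792709  0.01212515 -0.06320212]
 [ 0.06343449  0.01984585 -0.99778866]]
flange_a_centre [(0.68, [359.4, 218.5])]
stud_plate [(0.56, [233.6, 127.8])]
speed_grip [(0.7, [214.8, 208.0])]
```

View pics/side0.png

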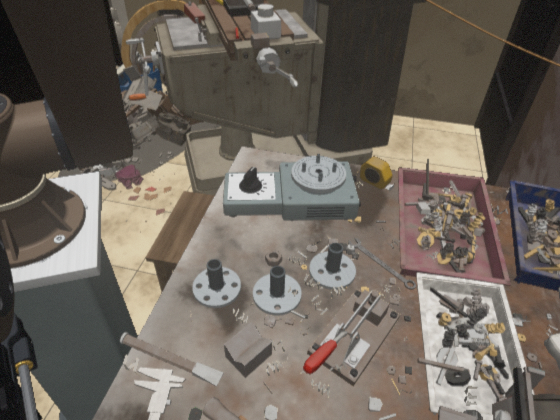

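View pics/top0.png

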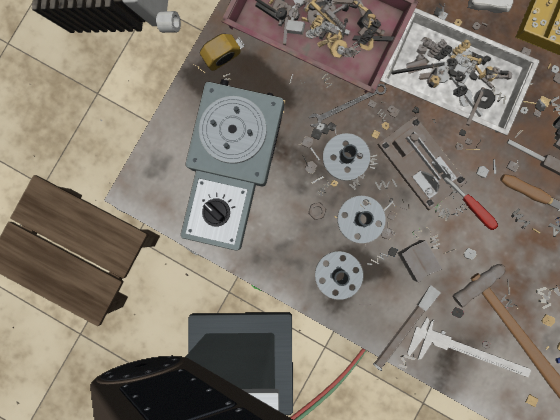

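```bash
python3 - <<'E'
import cv2,numpy as np
t=cv2.imread("pics/top0.png")
a=cv2.resize(t[125:305,305:395],None,fx=3.3,fy=3.3,interpolation=cv2.INTER_CUBIC)
b=cv2.resize(t[80:250,180:290],None,fx=3.5,fy=3.5,interpolation=cv2.INTER_CUBIC)
h=max(a.shape[0],b.shape[0]); f=lambda m:np.pad(m,((0,h-m.shape[0]),(0,0),(0,0)))
cv2.imwrite("pics/z1.png",np.hstack([f(a),f(b)]))
s=cv2.imread("pics/side0.png")
cv2.imwrite("pics/z2.png",cv2.resize(s[145:320,185:365],None,fx=4,fy=3.4,interpolation=cv2.INTER_CUBIC))
E
```

```text
(no output)
```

View pics/z1.png

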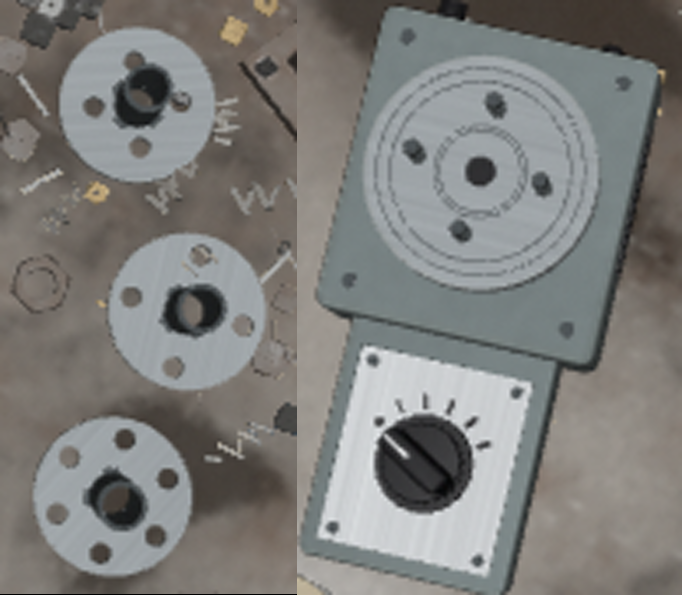

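View pics/z2.png

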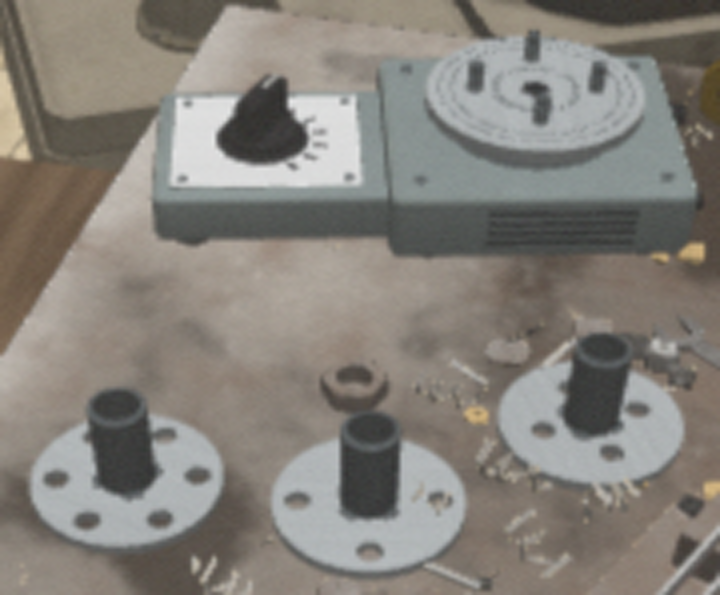

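```bash
cat > m.py <<'E'
from h import *
from scipy.optimize import least_squares
def circ4(x,y,yaw,rad,z): 
    a=yaw+np.arange(4)*np.pi/2
    return np.c_[x+rad*np.cos(a),y+rad*np.sin(a),np.full(4,z)]
def blob(c,uv,w=6,thr=None):
    g=cv2.cvtColor(c["frame"],cv2.COLOR_RGB2GRAY).astype(float)
    u,v=np.round(uv).astype(int); p=g[v-w:v+w+1,u-w:u+w+1]
    hi=np.percentile(p,80); wt=np.clip(hi-15-p,0,None); yy,xx=np.mgrid[v-w:v+w+1,u-w:u+w+1]
    return np.array([(wt*xx).sum(),(wt*yy).sum()])/wt.sum()
E
cat > a.py <<'E'
from m import *
c=eyes.capture("top"); 
o=np.array([305,125])
A=[np.array(p)/3.3+o-0.35 for p in [(200,255),(131,296),(173,367),(243,325)]]
A2=[blob(c,p,4) for p in A]; print(np.round(A,1).tolist(),np.round(A2,1).tolist())
pts=np.array([onz(c,p,12)[:2] for p in A]); pts2=np.array([onz(c,p,9)[:2] for p in A2])
for q in(pts,pts2):
    m=q.mean(0); d=q-m; an=np.degrees(np.arctan2(d[:,1],d[:,0])); print("A",m,np.hypot(*d.T),an, (an%90))
B=np.array([180,80])
S=[np.array(p)/3.5+B-0.35 for p in [(496,104),(414,151),(460,231),(541,184)]]
S2=[blob(c,p,5) for p in S]; print(np.round(S,1).tolist(),np.round(S2,1).tolist())
for q in(S,S2):
    q=np.array([onz(c,p,97)[:2] for p in q])
    m=q.mean(0); d=q-m; an=np.degrees(np.arctan2(d[:,1],d[:,0])); print("S",m,np.hypot(*d.T),an, (an%90))
print("plate centre hole",onz(c,np.array([480,171])/3.5+B-.35,86))
print("disc A",onz(c,np.array([187,311])/3.3+o-.35,12))
print("disc B",onz(c,np.array([138,104])/3.3+o-.35,12),"C",onz(c,np.array([112,496])/3.3+o-.35,12))
for p in[(388,435),(445,490),(423,463)]: print("knob",onz(c,np.array(p)/3.5+B-.35,88))
E
python3 a.py
```

```text
[[365.3, 201.9], [344.3, 214.3], [357.1, 235.9], [378.3, 223.1]] [[365.5, 201.9], [344.5, 214.4], [357.4, 235.9], [378.6, 223.2]]
A [ 473.32896339 -322.64221008] [32.83619427 32.81157768 33.11841568 32.97742945] [ -14.52376196   74.51144286  165.18318312 -104.99407926] [75.47623804 74.51144286 75.18318312 75.00592074]
A [ 473.33188922 -323.49544613] [32.95111447 33.1402092  33.16755755 33.15127773] [ -14.43253131   74.650912    165.54358702 -104.97467463] [75.56746869 74.650912   75.54358702 75.02532537]
[[321.4, 109.4], [297.9, 122.8], [311.1, 145.6], [334.2, 132.2]] [[321.6, 113.2], [nan, nan], [311.4, 148.2], [332.0, 130.0]]
S [ 630.85991121 -236.27606998] [33.21693802 32.74618699 33.07963049 32.46078205] [ -16.74298595   74.50647945  163.74670943 -105.72707246] [73.25701405 74.50647945 73.74670943 74.27292754]
S [nan nan] [nan nan nan nan] [nan nan nan nan] [nan nan nan nan]
plate centre hole [ 631.33982817 -237.9139996    86.        ]
disc A [ 473.14767954 -322.79331473   12.        ]
disc B [ 592.73049275 -297.09667705   12.        ] C [ 368.59684474 -278.15170508   12.        ]
knob [ 498.69928676 -190.0658597    88.        ]
knob [ 471.00436992 -218.04837808   88.        ]
knob [ 484.54693235 -207.30299672   88.        ]m.py:10: RuntimeWarning: invalid value encountered in divide
  return np.array([(wt*xx).sum(),(wt*yy).sum()])/wt.sum()
```

```bash
sed -i 's#B=np.array(\[180,80\])#B=np.array([180-297/3.5,80])#' a.py; cat >> a.py <<'E'
# side view check: project
s=eyes.capture("side"); im=cv2.cvtColor(s["frame"],cv2.COLOR_RGB2BGR)
q=np.array([onz(c,p,97)[:2] for p in S]).mean(0)
big=cv2.resize(im,None,fx=4,fy=4,interpolation=cv2.INTER_CUBIC)
def dot(X,col):
    for u in proj(s,X): cv2.circle(big,tuple(np.round((u+.5)*4).astype(int)),3,col,-1)
dot(circ4(*pts.mean(0),np.radians(75),33,12),(0,0,255))
dot([[*pts.mean(0),72]],(0,0,255))
for z in(86,108): dot(circ4(*q,np.radians(74.),33,z),(0,255,0))
k=onz(c,np.array((420,462))/3.5+B-.35,88); dot([k],(0,0,255))
cv2.imwrite("pics/ov.png",big[600:1260,780:1480])
E
python3 a.py | tail -9
```

```text
[[236.5, 109.4], [213.1, 122.8], [226.2, 145.6], [249.4, 132.2]] [[236.5, 109.4], [213.1, 122.8], [226.5, 145.5], [249.1, 132.2]]
S [633.10908993 -88.3074508 ] [33.25067211 33.05750644 33.11508386 32.77024103] [ -16.22561641   74.59497428  164.26854223 -105.63706741] [73.77438359 74.59497428 74.26854223 74.36293259]
S [633.13009762 -88.31865476] [33.12217795 33.01043574 32.82582405 32.3032017 ] [ -16.36894571   74.6686873   164.85847397 -105.84764449] [73.63105429 74.6686873  74.85847397 74.15235551]
plate centre hole [633.61074157 -88.0818413   86.        ]
disc A [ 473.14767954 -322.79331473   12.        ]
disc B [ 592.73049275 -297.09667705   12.        ] C [ 368.59684474 -278.15170508   12.        ]
knob [500.48149174 -41.68045802  88.        ]
knob [472.6848483  -70.15627275  88.        ]
knob [486.27697298 -59.19000512  88.        ]
```

View pics/ov.png

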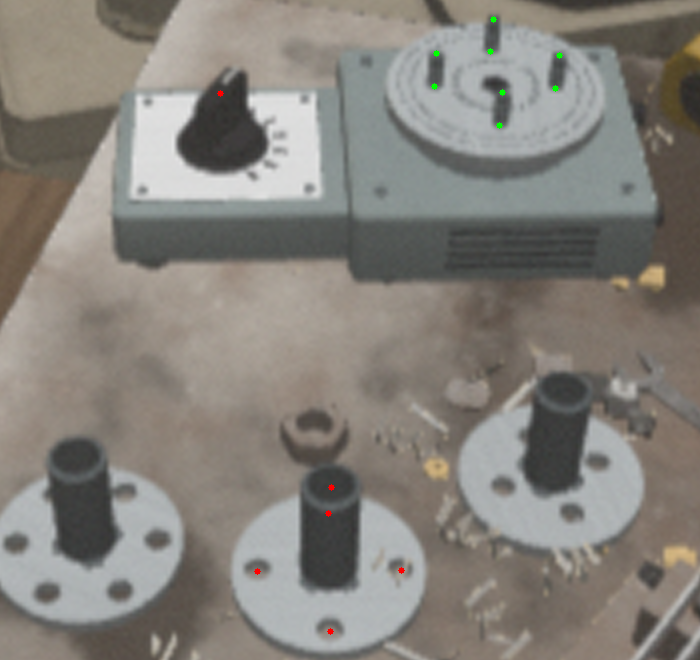

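```bash
python3 - <<'E'
from m import *
c=eyes.capture("top"); s=eyes.capture("side")
f=lambda m:cv2.resize(cv2.cvtColor(m,cv2.COLOR_RGB2BGR),None,fx=9,fy=9,interpolation=cv2.INTER_CUBIC)
B=np.array([180-297/3.5,80])
print(onz(c,np.array((423.5,462.5))/3.5+B-.35,56))
a=f(c["frame"][178:243,180:255]); b=f(s["frame"][160:215,220:280])
cv2.imwrite("pics/k1.png",a); cv2.imwrite("pics/k2.png",b)
E
```

```text
[487.88750306 -54.43631024  56.        ]
```

View pics/k1.png

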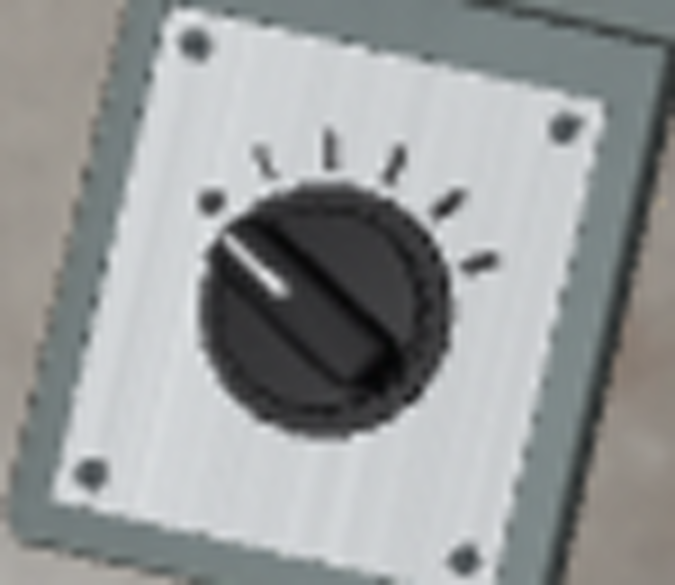

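View pics/k2.png

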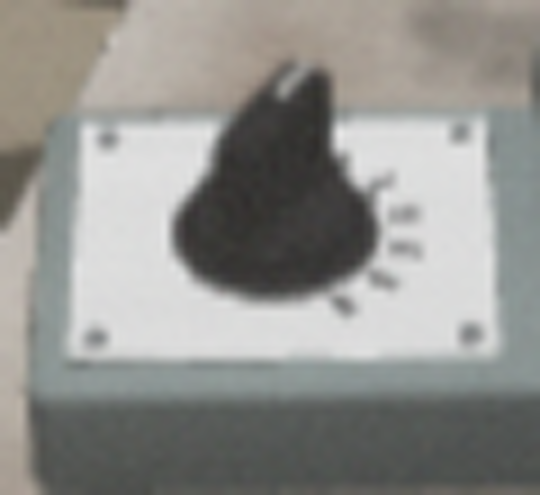

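```bash
python3 - <<'E'
from m import *
c=eyes.capture("top")
g=lambda p: np.array(p)/9+np.array([180,178])-.45
T=np.array([onz(c,g(p),46)[:2] for p in [(211,202),(265,162),(330,150),(397,163),(450,204),(480,264)]])
f=least_squares(lambda v:np.hypot(*(T-v[:2]).T)-v[2],[487,-57,25]); print("ticks",f.x)
d=T-f.x[:2]; print(np.degrees(np.arctan2(d[:,1],d[:,0])))
scr=np.array([onz(c,g(p),46)[:2] for p in [(195,45),(565,128),(465,560),(92,474)]]); print("screws",scr.mean(0))
print("skirt",onz(c,g((327,310)),57))
w=np.array([onz(c,g(p),88)[:2] for p in[(228,237),(285,293)]]); dd=w[0]-w[1]; print("pointer",w,np.degrees(np.arctan2(dd[1],dd[0])))
e=np.array([onz(c,g(p),88)[:2] for p in[(222,232),(378,362)]]);print(e.mean(0))
print("150 at yaw164.2 from plate:", [633.1+150*np.cos(np.radians(a)) for a in(164.2,)],[-88.4+150*np.sin(np.radians(a)) for a in (164.2,)])
# along pod dir from screws edges
e=(scr[0]+scr[1]-scr[2]-scr[3]); print("pod dir",np.degrees(np.arctan2(e[1],e[0])))
E
```

```text
ticks [488.69399491 -53.28567505  32.16768304]
[ 47.97160307  23.4872565   -0.78878771 -25.92840123 -50.48700149
 -75.09738837]
screws [489.75203266 -53.47499208]
skirt [487.47814369 -54.75600282  57.        ]
pointer [[500.58941311 -40.33515514]
 [489.56716114 -51.42864077]] 45.184546157878316
[488.77209601 -54.32866543]
150 at yaw164.2 from plate: [np.float64(488.76730097060727)] [np.float64(-47.557962943913815)]
pod dir -13.455244244496463
```

```bash
cat > mv.py <<'E'
# usage: mv.py x y z yaw -> tool row from measured pose (with commanded ~ measured)
import sys
from h import *
from scipy.spatial.transform import Rotation as Ro
s=r.state(); R=np.array(s["tcp_rot"]); p=np.array(s["eef_pos"])
x,y,z,yaw=map(float,sys.argv[1:5]); a=np.radians(yaw)
G=np.array([[np.cos(a),np.sin(a),0],[np.sin(a),-np.cos(a),0],[0,0,-1]])
rv=np.degrees(Ro.from_matrix(R.T@G).as_rotvec()); d=R.T@(np.array([x,y,z])-p)
print("t",round(s["t"],2),"pos",p.round(2),"yaw",np.degrees(np.arctan2(R[1,0],R[0,0])).round(2),"q",np.round(s["qpos"],1),"F",np.round(s["ft_force"],1),"w",round(s["width"],1))
print("row",rv.round(2),d.round(2))
E
python3 mv.py 488.6 -54 170 -44
```

```text
t 0.7 pos [ 160.59 -604.03  214.66] yaw -75.11 q [-81.2  28.1  89.3   0.   62.6  -6.1] F [-0.7  0.  -0.7] w 95.2
row [  0.    -0.   -31.11] [-447.31 -458.3    44.63]
```

Emit:
servo_tool:
  rows: "0 0 -31.1 -447.3 -458.3 44.6 0;0 0 -31.1 -447.3 -458.3 44.6 0;0 0 -31.1 -447.3 -458.3 44.6 0;0 0 -31.1 -447.3 -458.3 44.6 0;0 0 -31.1 -447.3 -458.3 44.6 0;0 0 -31.1 -447.3 -458.3 44.6 0;0 0 -31.1 -447.3 -458.3 44.6 0;0 0 -31.1 -447.3 -458.3 44.6 0;0 0 -31.1 -447.3 -458.3 44.6 0;0 0 -31.1 -447.3 -458.3 44.6 0;0 0 -31.1 -447.3 -458.3 44.6 0;0 0 -31.1 -447.3 -458.3 44.6 0;0 0 -31.1 -447.3 -458.3 44.6 0;0 0 -31.1 -447.3 -458.3 44.6 0;0 0 -31.1 -447.3 -458.3 44.6 0;0 0 -31.1 -447.3 -458.3 44.6 0;0 0 -31.1 -447.3 -458.3 44.6 0"

```text
t: 2.4
eef_pos: [488.2, -55.1, 170.2]
tcp_rot: [[0.718, -0.696, 0.0], [-0.696, -0.718, -0.0], [0.0, 0.0, -1.0]]
ft_force: [-1.3, -0.6, 0.1]
width: 95.2
```

```bash
python3 mv.py 488.6 -54 63.5 -44
```

```text
t 2.4 pos [488.19 -55.11 170.2 ] yaw -44.11 q [-14.1  20.6 110.7  -0.   48.7  30. ] F [-1.3 -0.6  0.1] w 95.2
row [ 0.   -0.01 -0.11] [ -0.51  -1.08 106.7 ]
```

Emit:
servo_tool:
  rows: "0 0 0 0 0 40 0;0 0 0 0 0 80 0;0 0 0 0 0 106.5 0;0 0 0 0 0 106.5 0;0 0 0 0 0 106.5 0;0 0 0 0 0 106.5 0"

```text
t: 3.0
eef_pos: [489.3, -54.6, 65.0]
tcp_rot: [[0.719, -0.695, 0.002], [-0.695, -0.719, -0.001], [0.002, -0.001, -1.0]]
ft_force: [-0.0, 0.1, -0.9]
width: 95.5
```

```bash
python3 - <<'E'
from h import *
s=r.state(); print(s["eef_pos"],s["ft_force"])
for n in("side","top"):
    c=eyes.capture(n); save(c,n+"1")
    u=proj(c,[[488.6,-54,77]])[0].astype(int); print(u)
    im=cv2.cvtColor(c["frame"],cv2.COLOR_RGB2BGR)[max(u[1]-50,0):u[1]+50,max(u[0]-60,0):u[0]+60]
    cv2.imwrite(f"pics/{n}1z.png",cv2.resize(im,None,fx=5,fy=5,interpolation=cv2.INTER_CUBIC))
E
```

```text
[489.25258008 -54.61647159  64.96522442] [-0.01376996  0.07963709 -0.92523278]
[250 175]
[213 210]
```

View pics/side1z.png

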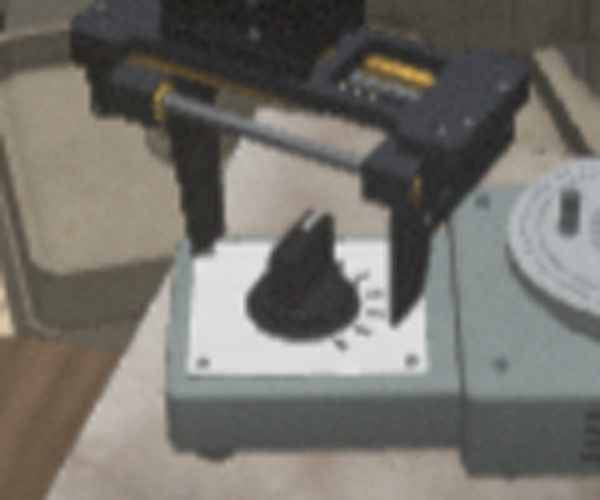

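The knob sits between the fingers, with the bar across the jaws' line, so I close.

Emit:
servo_tool:
  rows: "0 0 0 0 0 0 255;0 0 0 0 0 0 255;0 0 0 0 0 0 255;0 0 0 0 0 0 255;0 0 0 0 0 0 255;0 0 0 0 0 0 255;0 0 0 0 0 0 255;0 0 0 0 0 0 255;0 0 0 0 0 0 255;0 0 0 0 0 0 255"

```text
t: 4.1
eef_pos: [488.6, -54.0, 63.5]
tcp_rot: [[0.719, -0.695, -0.0], [-0.695, -0.719, -0.0], [0.0, 0.0, -1.0]]
ft_force: [0.1, 0.1, 0.5]
width: 20.4
```

```bash
python3 mv.py 488.6 -54 63.5 -44
```

```text
t 4.1 pos [488.58 -54.03  63.5 ] yaw -44.01 q [-14.   30.5 116.2  -0.   33.3  30. ] F [0.1 0.1 0.5] w 20.4
row [ 0.01 -0.   -0.01] [-0.01 -0.03 -0.  ]
```

Still closing. I go on, then turn.

Emit:
servo_tool:
  rows: "0 0 0 0 0 0 255;0 0 0 0 0 0 255;0 0 0 0 0 0 255;0 0 0 0 0 0 255;0 0 0 0 0 0 255"

```text
t: 4.6
eef_pos: [487.3, -53.1, 63.5]
tcp_rot: [[0.719, -0.695, -0.003], [-0.695, -0.719, 0.001], [-0.003, 0.001, -1.0]]
ft_force: [-4.0, 8.4, 4.0]
width: 12.6
```

Emit:
servo_tool:
  rows: "0 0 7 0 0 0 255;0 0 14 0 0 0 255;0 0 21 0 0 0 255;0 0 28 0 0 0 255;0 0 35 0 0 0 255;0 0 42 0 0 0 255;0 0 49 0 0 0 255;0 0 56 0 0 0 255;0 0 63 0 0 0 255;0 0 68 0 0 0 255;0 0 72 0 0 0 255;0 0 72 0 0 0 255;0 0 72 0 0 0 255;0 0 72 0 0 0 255"

```text
t: 6.0
eef_pos: [487.0, -51.3, 63.4]
tcp_rot: [[-0.439, -0.898, -0.004], [-0.898, 0.439, 0.003], [-0.002, 0.005, -1.0]]
ft_force: [-2.6, 26.4, 6.8]
width: 13.0
```

Emit:
servo_tool:
  rows: "0 0 72 0 0 0 255;0 0 0 0 0 0 0;0 0 0 0 0 0 0;0 0 0 0 0 0 0;0 0 0 0 0 0 0;0 0 0 0 0 0 0;0 0 0 0 0 0 0"

```text
t: 6.7
eef_pos: [488.6, -54.2, 63.5]
tcp_rot: [[-0.44, -0.898, 0.0], [-0.898, 0.44, -0.0], [0.0, -0.0, -1.0]]
ft_force: [1.1, 0.2, 0.4]
width: 55.6
```

My first row wrongly repeated the 72° turn, so it may have pushed the knob up to 8.6° further before I opened. I'll lift and check which detent it settled in.

Emit:
servo_tool:
  rows: "0 0 0 0 0 0 0;0 0 0 0 0 0 0;0 0 0 0 0 -40 0;0 0 0 0 0 -80 0;0 0 0 0 0 -110 0;0 0 0 0 0 -110 0"

```text
t: 7.3
eef_pos: [490.0, -54.3, 177.1]
tcp_rot: [[-0.439, -0.899, 0.006], [-0.899, 0.439, -0.002], [-0.001, -0.006, -1.0]]
ft_force: [0.6, 0.2, -0.9]
width: 94.5
```

```bash
python3 mv.py 473.3 -322.8 130 -106; python3 - <<'E'
from h import *
for n in("side","top"):
    c=eyes.capture(n); save(c,n+"2")
    u=proj(c,[[488.6,-54,77]])[0].astype(int); print(u)
    im=cv2.cvtColor(c["frame"],cv2.COLOR_RGB2BGR)[max(u[1]-40,0):u[1]+40,max(u[0]-50,0):u[0]+50]
    cv2.imwrite(f"pics/{n}2z.png",cv2.resize(im,None,fx=6,fy=6,interpolation=cv2.INTER_CUBIC))
E
```

```text
t 7.3 pos [490.03 -54.34 177.05] yaw -116.02 q [-14.   20.1 110.3  -0.   49.3 102. ] F [ 0.6  0.2 -0.9] w 94.5
row [ -0.37   0.04 -10.02] [ 248.65 -102.43   47.39]
[250 175]
[213 210]
```

View pics/side2z.png

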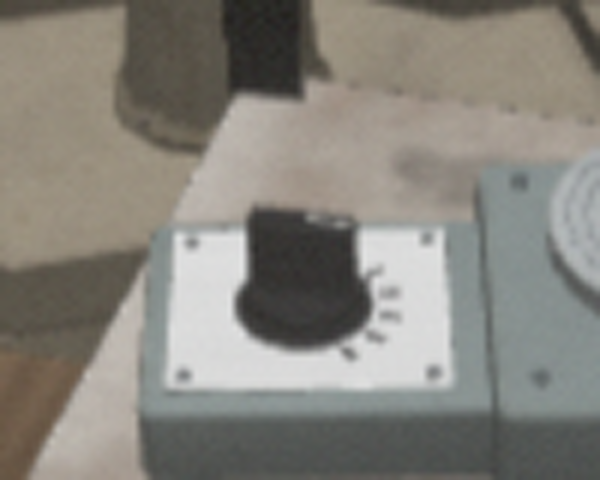

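The side view shows the bar swung round with its pointer towards the plate, near the third tick; I'll check it from the top when the arm is clear. Next is flange A, the middle one.

Emit:
servo_tool:
  rows: "0 0 -8 124 -52 36 0;0 0 -10 248.4 -104 73 0;0 0 -10 248.4 -104 73 0;0 0 -10 248.4 -104 73 0;0 0 -10 248.4 -104 73 0;0 0 -10 248.4 -104 73 0;0 0 -10 248.4 -104 73 0;0 0 -10 248.4 -104 73 0;0 0 -10 248.4 -104 73 0"

```text
t: 8.3
eef_pos: [472.9, -321.6, 100.1]
tcp_rot: [[-0.275, -0.961, -0.001], [-0.961, 0.275, 0.001], [-0.001, 0.001, -1.0]]
ft_force: [-0.2, -0.6, -0.0]
width: 95.3
```

```bash
python3 mv.py 473.3 -322.8 33 -106; python3 - <<'E'
from h import *
for n in("side","top"):
    c=eyes.capture(n); save(c,n+"3")
c=eyes.capture("top")
f=cv2.cvtColor(c["frame"],cv2.COLOR_RGB2BGR)
a=cv2.resize(f[178:243,180:255],None,fx=6,fy=6,interpolation=cv2.INTER_CUBIC)
s=cv2.imread("pics/side3.png"); b=cv2.resize(s[195:325,180:300],None,fx=3,fy=3)
cv2.imwrite("pics/c3.png",np.hstack([a[:390],b]))
E
```

```text
t 8.3 pos [ 472.95 -321.62  100.05] yaw -105.97 q [-40.8  31.9 103.4   0.   44.7  65.1] F [-0.2 -0.6 -0. ] w 95.3
row [0.07 0.03 0.03] [ 1.07 -0.75 67.05]
```

View pics/c3.png

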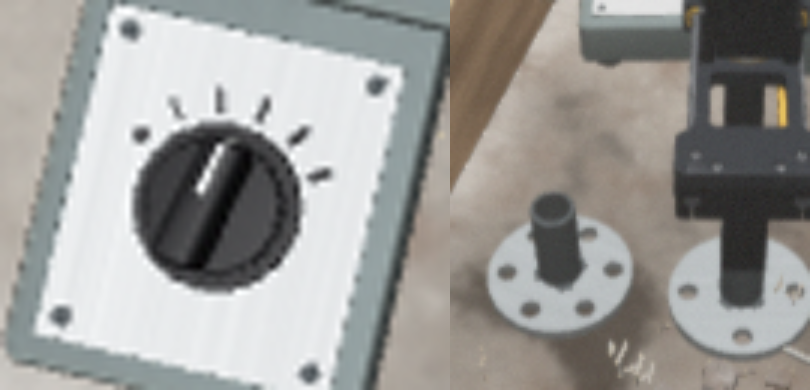

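The knob pointer turned about 68–70° in the picture, so it is in the third detent. The gripper is over the middle flange. I go down and close.

Emit:
servo_tool:
  rows: "0 0 0 0 0 30 0;0 0 0 0 0 67 0;0 0 0 0 0 67 0;0 0 0 0 0 67 0;0 0 0 0 0 67 0;0 0 0 0 0 67 255;0 0 0 0 0 67 255;0 0 0 0 0 67 255;0 0 0 0 0 67 255;0 0 0 0 0 67 255;0 0 0 0 0 67 255;0 0 0 0 0 67 255;0 0 0 0 0 67 255;0 0 0 0 0 67 255;0 0 0 0 0 67 255;0 0 0 0 0 67 255;0 0 0 0 0 67 255;0 0 0 0 0 67 255"

```text
t: 10.25
eef_pos: [473.2, -322.7, 33.6]
tcp_rot: [[-0.276, -0.961, 0.0], [-0.961, 0.276, 0.0], [-0.0, 0.0, -1.0]]
ft_force: [1.3, 3.5, 3.4]
width: 26.9
```

```bash
python3 mv.py 473.3 -322.8 33 -106
```

```text
t 10.25 pos [ 473.15 -322.66   33.61] yaw -106.01 q [-40.9  37.7 105.8   0.   36.6  65.1] F [1.3 3.5 3.4] w 26.9
row [ 0.    0.01 -0.01] [ 0.09 -0.18  0.61]
```

Gripped at 26.9 mm, the pipe's width. I lift and carry it to above the studs.

Emit:
servo_tool:
  rows: "0 0 0 0 0 0 255;0 0 0 0 0 -15 255;0 0 0 0 0 -40 255;0 0 0 0 0 -80 255;0 0 0 0 0 -115 255;0 0 0 -20 -7 -128 255;0 0 0.8 -50 -16 -128 255;0 0 0.8 -90 -30 -128 255;0 0 0.8 -130 -43 -128 255;0 0 0.8 -170 -56 -128 255;0 0 0.8 -210 -69 -128 255;0 0 0.8 -245 -81 -128 255;0 0 0.8 -262 -86 -128 255;0 0 0.8 -269.4 -88.9 -128 255;0 0 0.8 -269.4 -88.9 -128 255;0 0 0.8 -269.4 -88.9 -128 255;0 0 0.8 -269.4 -88.9 -128 255;0 0 0.8 -269.4 -88.9 -128 255;0 0 0.8 -269.4 -88.9 -128 255"

```text
t: 12.15
eef_pos: [632.7, -89.1, 161.6]
tcp_rot: [[-0.29, -0.957, 0.0], [-0.957, 0.29, -0.0], [0.0, -0.0, -1.0]]
ft_force: [-0.3, 0.4, -3.8]
width: 26.9
```

```bash
python3 mv.py 633.1 -88.4 161 -106.8; python3 - <<'E'
from h import *
s=r.state(); p=s["eef_pos"]
for n in("side","top"):
    c=eyes.capture(n); save(c,n+"4")
    u=proj(c,[[633,-88,125]])[0].astype(int); print(u)
    im=cv2.cvtColor(c["frame"],cv2.COLOR_RGB2BGR)[max(u[1]-50,0):u[1]+50,max(u[0]-60,0):u[0]+60]
    cv2.imwrite(f"pics/{n}4z.png",cv2.resize(im,None,fx=6,fy=6,interpolation=cv2.INTER_CUBIC))
E
```

```text
t 12.15 pos [632.65 -89.12 161.64] yaw -106.87 q [-13.9  32.3  90.6  -0.   57.1  92.9] F [-0.3  0.4 -3.8] w 26.9
row [-0.01 -0.01 -0.07] [-0.82 -0.22  0.64]
[319 156]
[229 124]
```

View pics/side4z.png

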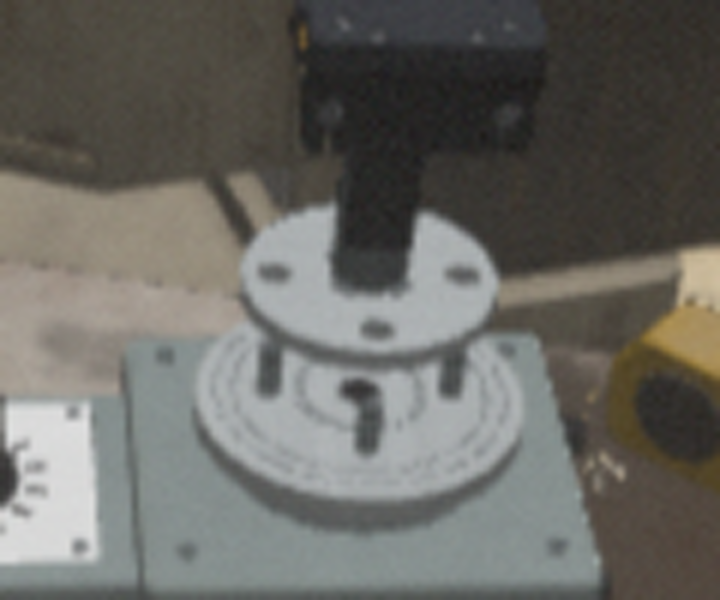

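View pics/top4z.png

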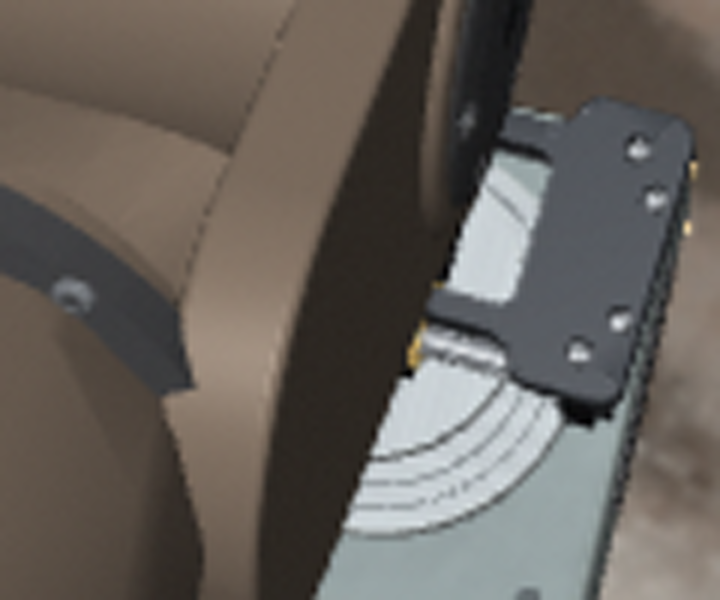

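```bash
python3 - <<'E'
from m import *
s=eyes.capture("side")
im0=cv2.imread("pics/side0.png"); im4=cv2.imread("pics/side4.png")
f=lambda m:cv2.resize(m,None,fx=8,fy=8,interpolation=cv2.INTER_CUBIC)
cv2.imwrite("pics/s0.png",f(im0[148:200,280:360])); 
cv2.imwrite("pics/s4.png",f(im4[135:190,290:350]))
off=np.array([259,106])
h=[np.array(p)/6+off-.42 for p in[(275,272),(462,274),(377,328)]]
h2=[]
g=cv2.cvtColor(im4,cv2.COLOR_BGR2GRAY).astype(float)
for p in h:
    u,v=np.round(p).astype(int); q=g[v-2:v+3,u-4:u+5]; hi=np.percentile(q,85); w=np.clip(hi-12-q,0,None); yy,xx=np.mgrid[v-2:v+3,u-4:u+5]
    h2.append(np.array([(w*xx).sum(),(w*yy).sum()])/w.sum())
print(np.round(h,1),np.round(h2,1))
for H,z in((h,139),(h2,139)):
    X=np.array([onz(s,p,z)[:2] for p in H]); m=(X[0]+X[1])/2
    c=X.mean(0)
    res=least_squares(lambda v:np.concatenate([(circ4(v[0],v[1],v[2],33,0)[:, :2][[1,3,2]]-0)[i]-X[i] for i in range(3)]) if 0 else np.array([np.min(np.hypot(*(circ4(v[0],v[1],v[2],33,0)[:,:2]-x).T)) for x in X]),[632,-89,np.radians(74)])
    print(m,res.x[:2],np.degrees(res.x[2]),res.cost)
E
```

```text
[[304.4 150.9]
 [335.6 151.2]
 [321.4 160.2]] [[304.3 151.1]
 [335.8 151.3]
 [321.4 160.5]]
[632.85188267 -88.03944593] [632.8856144  -87.98881226] 74.44244830582511 0.21694060933278056
[632.83986781 -88.46981104] [632.86172744 -88.4824814 ] 74.45648899151556 0.02901970417241109
```

View pics/s0.png

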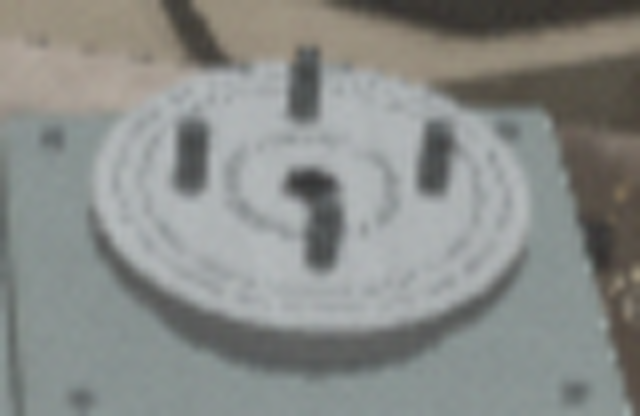

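View pics/s4.png

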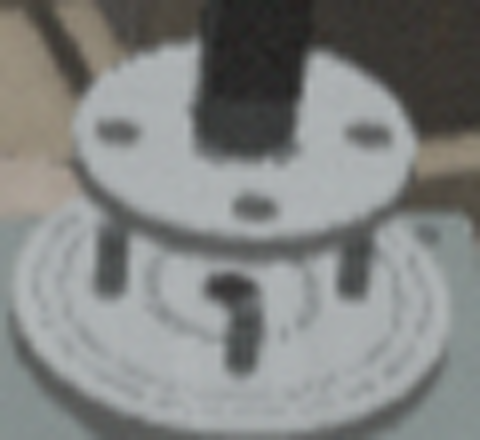

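```bash
python3 - <<'E'
from m import *
s=eyes.capture("side")
h=[np.array(p)/8+[280,148]-.44 for p in[(192,157),(305,84),(437,157),(322,232)]]
X=np.array([onz(s,p,97)[:2] for p in h]);d=X-X.mean(0);print(X.mean(0),np.hypot(*d.T),np.degrees(np.arctan2(d[:,1],d[:,0]))%90)
E
python3 mv.py 633.1 -88.4 150 -106.8
```

```text
[633.83756249 -88.28285338] [33.07851342 33.33015305 33.39327625 32.924154  ] [75.61932237 74.14651099 74.90597861 73.58482836]
t 12.35 pos [632.82 -88.59 161.56] yaw -106.82 q [-13.9  32.3  90.5  -0.   57.1  92.9] F [ 0.3  0.9 -4.1] w 26.2
row [-0.   -0.01 -0.02] [-0.26 -0.22 11.56]
```

Flange and studs agree within about 1 mm and 0.3°. I nudge +0.7 mm in world x and go down slowly past the stud tips.

Emit:
servo_tool:
  rows: "0 0 0 -0.2 -0.7 6 255;0 0 0 -0.2 -0.7 12 255;0 0 0 -0.2 -0.7 16 255;0 0 0 -0.2 -0.7 19 255;0 0 0 -0.2 -0.7 21 255;0 0 0 -0.2 -0.7 23 255;0 0 0 -0.2 -0.7 25 255;0 0 0 -0.2 -0.7 26 255;0 0 0 -0.2 -0.7 26 255;0 0 0 -0.2 -0.7 26 255"

```text
t: 13.35
eef_pos: [633.7, -88.5, 135.6]
tcp_rot: [[-0.289, -0.957, 0.0], [-0.957, 0.289, -0.0], [0.0, -0.0, -1.0]]
ft_force: [-1.2, 0.2, -3.8]
width: 26.7
```

```bash
python3 mv.py 633.8 -88.4 135.5 -106.8; python3 - <<'E'
from h import *
c=eyes.capture("side"); save(c,"side5")
im=cv2.cvtColor(c["frame"],cv2.COLOR_RGB2BGR)[120:205,275:365]
cv2.imwrite(f"pics/side5z.png",cv2.resize(im,None,fx=7,fy=7,interpolation=cv2.INTER_CUBIC))
E
```

```text
t 13.35 pos [633.66 -88.47 135.59] yaw -106.81 q [-13.9  34.   91.8  -0.   54.2  93. ] F [-1.2  0.2 -3.8] w 26.7
row [-0.01 -0.   -0.01] [-0.11 -0.12  0.09]
```

View pics/side5z.png

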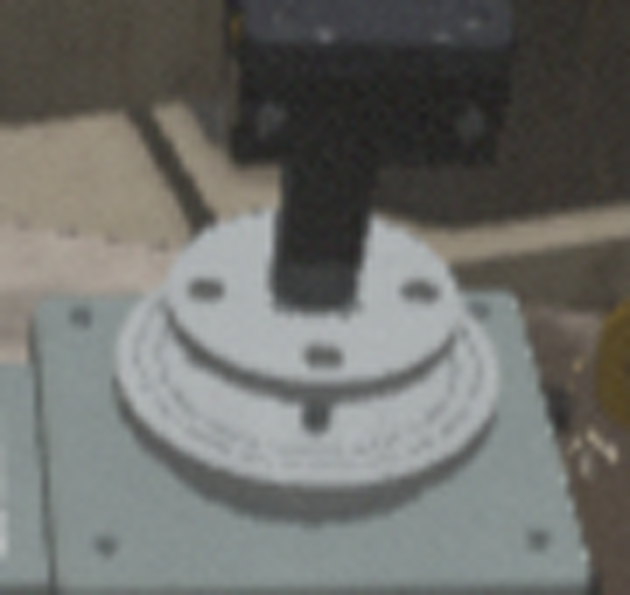

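Studs are entering the holes and the force reading is only the flange's weight. I continue down.

Emit:
servo_tool:
  rows: "0 0 0 0 0 2 255;0 0 0 0 0 4 255;0 0 0 0 0 6 255;0 0 0 0 0 8 255;0 0 0 0 0 10 255;0 0 0 0 0 12 255;0 0 0 0 0 13 255;0 0 0 0 0 13 255"

```text
t: 14.2
eef_pos: [633.6, -88.4, 122.3]
tcp_rot: [[-0.289, -0.957, -0.0], [-0.957, 0.289, 0.0], [-0.0, 0.0, -1.0]]
ft_force: [0.1, 1.7, -3.7]
width: 26.5
```

```bash
python3 mv.py 633.8 -88.4 119.6 -106.8
```

```text
t 14.2 pos [633.56 -88.4  122.3 ] yaw -106.82 q [-13.9  34.9  92.5   0.   52.6  93. ] F [ 0.1  1.7 -3.7] w 26.5
row [ 0.01  0.   -0.02] [-0.07 -0.24  2.7 ]
```

Emit:
servo_tool:
  rows: "0 0 0 0 0 1 255;0 0 0 0 0 2 255;0 0 0 0 0 2.5 255;0 0 0 0 0 3 255;0 0 0 0 0 3.3 255;0 0 0 0 0 3.3 255"

```text
t: 14.8
eef_pos: [633.7, -88.5, 119.6]
tcp_rot: [[-0.289, -0.957, 0.0], [-0.957, 0.289, -0.0], [0.0, -0.0, -1.0]]
ft_force: [-1.1, 2.8, 2.1]
width: 26.8
```

```bash
python3 mv.py 633.8 -88.4 119.6 -106.8
```

```text
t 14.8 pos [633.7  -88.46 119.63] yaw -106.82 q [-13.9  35.1  92.6  -0.   52.3  93. ] F [-1.1  2.8  2.1] w 26.8
row [-0.03 -0.   -0.02] [-0.08 -0.08  0.03]
```

The vertical force flipped from −3.7 to +2.1 N at the expected height, so it is seated. I open, then rise and clear away.

Emit:
servo_tool:
  rows: "0 0 0 0 0 0 0;0 0 0 0 0 0 0;0 0 0 0 0 0 0;0 0 0 0 0 0 0;0 0 0 0 0 0 0;0 0 0 0 0 0 0;0 0 0 0 0 0 0;0 0 0 0 0 0 0;0 0 0 0 0 0 0;0 0 0 0 0 0 0;0 0 0 0 0 -15 0;0 0 0 0 0 -50 0;0 0 0 0 0 -90 0;0 0 0 0 0 -110 0;0 0 0 0 0 -110 0"

```text
t: 16.3
eef_pos: [634.6, -88.6, 232.5]
tcp_rot: [[-0.289, -0.957, 0.005], [-0.957, 0.289, -0.001], [-0.0, -0.005, -1.0]]
ft_force: [-0.3, 0.4, -0.3]
width: 94.9
```

Emit:
servo_tool:
  rows: "0 0 0 50 0 0 0;0 0 0 100 0 0 0;0 0 0 150 0 0 0;0 0 0 200 0 0 0;0 0 0 250 0 0 0;0 0 0 300 0 0 0;0 0 0 340 0 0 0;0 0 0 350 0 0 0;0 0 0 350 0 0 0"

```text
t: 17.2
eef_pos: [531.5, -424.4, 227.7]
tcp_rot: [[-0.291, -0.957, -0.001], [-0.957, 0.291, 0.001], [-0.001, 0.002, -1.0]]
ft_force: [0.2, 0.8, 0.2]
width: 94.8
```

```bash
python3 mv.py 633.8 -88.4 119.6 -106.8; python3 - <<'E'
from m import *
c=eyes.capture("top"); save(c,"top6"); s=eyes.capture("side"); save(s,"side6")
f=lambda m,k:cv2.resize(cv2.cvtColor(m,cv2.COLOR_RGB2BGR),None,fx=k,fy=k,interpolation=cv2.INTER_CUBIC)
a=f(c["frame"][80:250,180:290],3.5); b=f(s["frame"][130:230,220:330+40],2.6)
h=max(a.shape[0],b.shape[0]);p=lambda m:np.pad(m,((0,h-m.shape[0]),(0,0),(0,0)))
cv2.imwrite("pics/c6.png",np.hstack([p(a),p(b)]))
E
```

```text
t 17.2 pos [ 531.46 -424.44  227.74] yaw -106.95 q [-44.2  32.2  79.8  -0.   68.1  62.8] F [0.2 0.8 0.2] w 94.8
row [ 0.09  0.05 -0.15] [-3.5119e+02 -1.4000e-01  1.0843e+02]
```

View pics/c6.png

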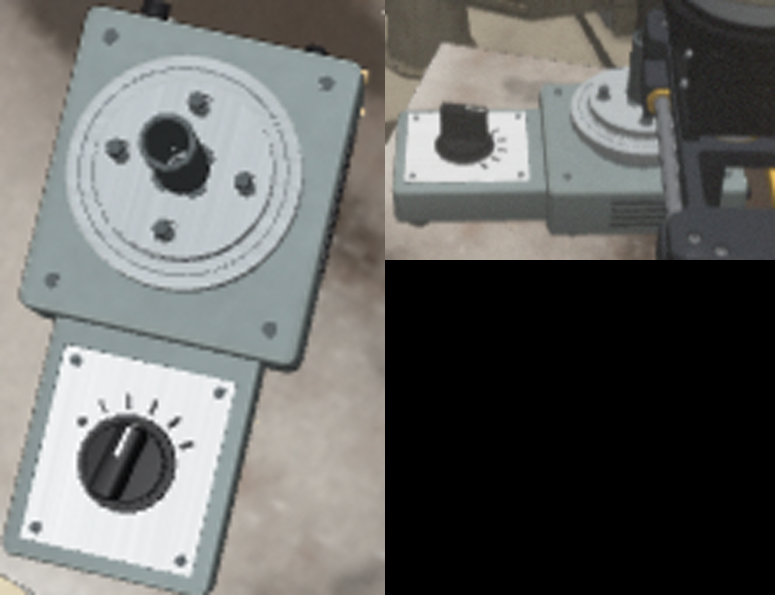

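View pics/top6.png

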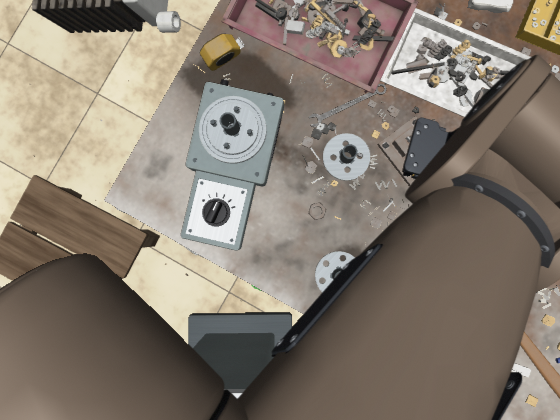

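Top view: all four studs show in the holes, (118,150), (199,103), (245,184) and (164,231) in the zoom, and flanges B and C look unmoved. I clear the side view and measure the knob angle.

Emit:
servo_tool:
  rows: "0 0 0 20 50 -30 0;0 0 0 40 100 -60 0;0 0 0 60 150 -80 0;0 0 0 80 200 -80 0;0 0 0 100 200 -80 0;0 0 0 100 200 -80 0;0 0 0 100 200 -80 0"

```text
t: 18.0
eef_pos: [312.3, -460.5, 309.5]
tcp_rot: [[-0.289, -0.957, 0.0], [-0.957, 0.289, -0.0], [0.0, -0.001, -1.0]]
ft_force: [0.1, -0.7, 0.1]
width: 95.2
```

```bash
python3 - <<'E'
from m import *
c=eyes.capture("top"); s=eyes.capture("side"); save(s,"side7")
f=lambda m,k:cv2.resize(cv2.cvtColor(m,cv2.COLOR_RGB2BGR),None,fx=k,fy=k,interpolation=cv2.INTER_CUBIC)
cv2.imwrite("pics/k7.png",f(c["frame"][190:230,195:240],9))
im=f(s["frame"][130:210,220:365],5)
for z in(96+2,):  # disc top if seated: 86+12=98
    a=np.linspace(0,2*np.pi,60); C=np.c_[633.6+45*np.cos(a),-88.4+45*np.sin(a),np.full(60,98.)]
    for u in proj(s,C): cv2.circle(im,tuple(np.round((u-[220,130]+.5)*5).astype(int)),1,(0,0,255),-1)
cv2.imwrite("pics/s7.png",im)
g=cv2.cvtColor(c["frame"],cv2.COLOR_RGB2GRAY).astype(float)
# pointer pixels: bright within knob
yy,xx=np.mgrid[0:420,0:560]; K=np.hypot(xx-215.5,yy-211)<12
w=np.where(K,np.clip(g-95,0,None),0); m=np.array([(w*xx).sum(),(w*yy).sum()])/w.sum()
C2=np.cov(np.vstack([xx[w>0],yy[w>0]]),aweights=w[w>0]); v=np.linalg.eigh(C2)[1][:,1]
A=onz(c,m+4*v,88)-onz(c,m-4*v,88); print(m,v,np.degrees(np.arctan2(A[1],A[0])))
E
```

```text
[214.47894221 205.95788443] [-0.4174391  0.9087049] 155.07326160955623
```

View pics/k7.png

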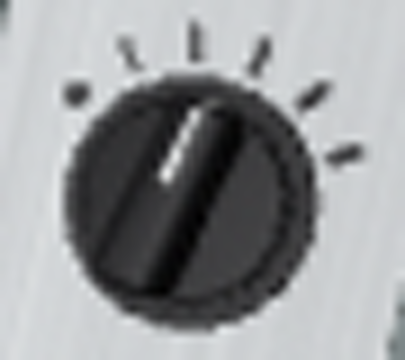

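View pics/s7.png

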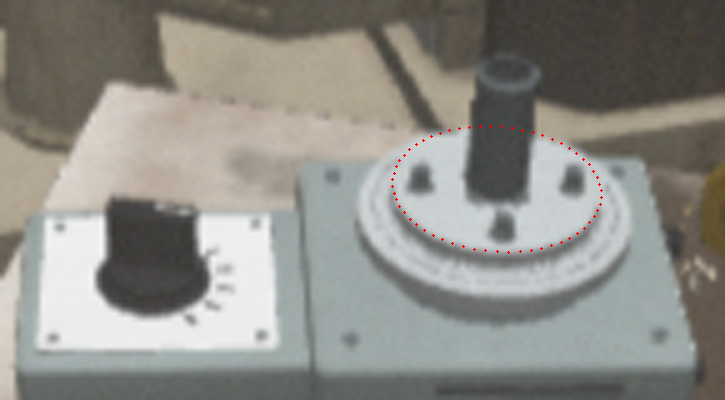

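The pointer is at −25°, matching tick 3 at −25.9°. The disc outline at seated height falls on the flange, with the studs standing above it. I hand in.

```bash
python3 -c "
from cell import r
print(r.state()['t'],r.close_job())"
```

```text
the job is handed in; nothing more can be done
18.1 None
```

I put flange A (the middle of the three) over the four studs, set the speed selector to the third click, and handed the job in at 18.1 s. No verdict was reported.

**Last checks**
- **Flange:** The top and side pictures show the studs up through its holes. The outline expected for a flange lying flat on the plate matches the side picture. While lowering, the vertical force changed from −3.7 to +2.1 N at the expected height, and only then did I open the fingers.
- **Centring:** The two cameras put the plate's centre about 0.7 mm apart in x, so I aimed between them. The flange went down with less than 3 N of side force.
- **Selector:** The pointer measures −25° against −25.9° for the third tick, taken from the top picture.
- **Other flanges:** B showed in the same place in a top picture after the placing. C was partly hidden by the arm there, but what showed looked unmoved. I did not measure either one again.
- **Robot:** It stood clear of everything, with the gripper open.

**What went less well**
- My estimate of the knob's position was up to about 2 mm off. The wrist force reached about 26 N while turning the knob.
- One row wrongly repeated the 72° turn just before I opened the fingers. The step limit held it to at most 8.6°, and the knob settled at the third click.

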